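Set the stop straightedge against the pen-packing jig

ROBOT

A 6-joint arm with a two-finger parallel gripper is mounted at the origin on the work surface. World frame = base frame: x ahead of the robot, y to its left, z up, the work surface at z = 0. Lengths are in m, angles in degrees, forces in N, time in s.
With the tool pointing down it reaches from about 0.4 to 0.825 m from the base axis. Payload 7 kg.
Tool frame: the origin (TCP) lies at the very end of the fingers, on their centre line; the grasp point (between the pads) lies 19 mm behind it (ctrl.grip_point_offset is the distance from the TCP to the grasp point, in m); x points along the fingers, z is the direction in which the jaws open and shut, and the axes are right-handed (so a half turn about x gives the same grasp; the last joint's range is limited). The gripper opens to 88 mm and grips with 3 to 60 N. Pads are 19 mm wide; open, the fingers measure 130 mm over their backs; the gripper's body (78 mm by 193 mm) begins 47 mm behind the grasp point.
Start: joints at [-50.128, 20.546, 0.682, 0, -70.136, -16.507], TCP at [0.268, -0.62, 0.227] pointing down, gripper open.
Joint ranges: [-176.03, 176.03], [-82.01, 121.73], [-58.28, 71.71], [-173.87, 95.51], [-174.79, -0.11], [-173.66, 173.66]. Speed limits (degrees/s): [136.94, 136.94, 172.46, 180, 180, 180].

INTERFACE

Orientations are given as [roll, pitch, yaw] about the fixed x, y, z axes, in that order (R = Rz(yaw) Ry(pitch) Rx(roll)).
In Python, from plant import get_obs, snapshot, calibration, close_job, ctrl gives the robot as it stands.
- The arm moves only by the tool move_arm, never from a script. Its argument "commands" is a list that holds one entry, the list of rows, each a list of 4 numbers: the shift along the tool's x, y, z in cm, then the turn about the tool's x in rad. In form: [[[dx, dy, dz, spin], ...]]. A call has 1 to 8 rows; each row shifts and turns the commanded pose from where the row before left it, along the tool's axes as they then stand; what a row does not reach is not made up. A row lasts 1/10 s, in which the tool goes at most 50 mm and 8.59 degrees, less where a joint would pass 70% of its speed; a pose out of reach is approached as far as the arm can. A call with a gripper value outside its range is refused whole. "jaw" is the finger opening in cm, from 0 to 8.76, set as the call begins (left out, the last holds). The fingers move at their own pace and stop on an object; the grip force is fixed at half the most. Time passes only in rows, so rows that do not move let the fingers close. It gives the time, the measured TCP pose, the force and the opening at its end, in the units of the state.
- get_obs(): the state, without advancing time (a new reading comes with each control period).
- snapshot(name): name is "scene" or "side" or "wrist"; returns (picture, depth): 420x560x3 uint8, red, green, blue; 420x560 float32, m along the optical axis (not along the pixel's ray), 0 where there is no reading.
- calibration(name): a dict with "mtx" (3x3 intrinsics, pixels), "k1" (the pictures are not rectified: a ray, as slopes to the right and down, at radius r is drawn at 1 + k1 r^2 times it, then the intrinsics apply), "T" (4x4, takes a point from camera to world coordinates); the wrist camera has in their place "tool_from_camera" (4x4, takes a point from camera to tool coordinates, whose origin is the TCP and whose axes are the tool frame's). Camera axes: x right, y up, looking along -z (the intrinsics and any distortion apply to the point x, -y, -z); pixel columns grow to the right and rows downward; lengths in m; the calibration is good to about 2 mm. A picture is of the moment at which its call begins: read the wrist's pose just before it. calibration takes no time and is no camera call.
- close_job(): hands the job in, once; it reports no verdict.
The state is a dict: "clock": time; "joint_pos": joint angles; "qvel": joint speeds; "tau": joint torques, N m; "tool_pos": TCP position; "orientation": TCP orientation; "force": force on the tool from outside, world axes, zero at the start; "moment": the same for the moment, N m; "opening": finger opening in m.
Only numpy, scipy, OpenCV 4.12 (cv2) and the standard library are available. Lean on these libraries where they do the work, as an engineer would, in place of code of your own. Each camera call takes 0.05 s, during which the arm holds its last target. There are 200 camera calls.

TASK

Lift the loose lid off the grey gauge case by its knob and set it aside, knob up, flat on the bench. Take the steel straightedge out of the case and lay it flat on the bench with its graduated edge flush along the jig's front face (the long face opposite the raised ledge), not sticking out past either end of the jig, as the stop for the next row of pens. Do not shift the bottle, tin, tape roll or carton standing around.

Things in the scene. Friction and masses are not known exactly. Their poses are not given: they have to be found in the camera images.
- jig: Pen-packing jig, fixed: aluminium block 110 (x) by 210 (y) by 28 mm high. Origin: centre of its underside, on the bench. Its flat front face is at x = -55 mm of its own frame and looks to its -x; a raised ledge 14 mm thick, top 48 mm above the bench, runs along the far (+x) edge. White pens are fixed on top, lying along x, up to 43 mm above the bench and 4 mm or more behind the front face.
- case: Gauge case, fixed: grey open-topped box 200 (x) by 110 (y) by 56 mm high, walls 5 mm, floor 6 mm thick; inside 190 by 100 mm. Origin: centre of its underside, on the bench.
- lid: Loose grey lid of the case. Origin: centre of its underside. A locating lip 182 (x) by 92 (y) by 6 mm sits inside the case mouth; above it the plate, 200 by 110 by 6 mm, rests on the case's rim (closed: origin 50 mm above the case's origin). On the plate, z = 12 to 44 mm, a black knob, 22 mm along x and 40 mm along y. 0.25 kg. The plate's underside is 6 mm above the lid's origin.
- lid_knob (a point): Centre of the top of the lid's knob, 44 mm above the lid's origin.
- straightedge: Steel straightedge with a grip rib, lying in the case under the lid. Plate 170 (x) by 56 (y) by 8 mm; origin: centre of its underside. The graduated working edge is the side at y = +28 mm. The upright grip rib, 90 mm long (x), 12 mm thick, from 8 to 40 mm above the underside, stands nearer the other edge: its centre line is at y = -17 mm. About 0.35 kg.
- edge_a (a point): One end (x = +85 mm) of the straightedge's working edge, 4 mm above its underside.
- edge_b (a point): Other end (x = -85 mm) of the straightedge's working edge, 4 mm above its underside.
- bottle: Bystander: upright white bottle, 56 mm across, 150 mm high. Origin: centre of its underside.
- tin: Bystander: upright open aluminium cup, 64 mm across its rim, 100 mm high. Origin: centre of its underside.
- tape: Bystander: brown tape roll lying flat, 64 mm across, 45 mm high. Origin: centre of its underside.
- carton: Bystander: small closed cardboard carton 110 (x) by 60 (y) by 50 mm high. Origin: centre of its underside.
There are look-alikes about, which are no part of the job. What is shaped like the jig but orange or yellow is not meant.

How it is judged (in metres and radians):
On the way, in this order (a step that is already met when the one before it is completed fails the run):
1. the lid is lifted clear of the case (height (world z) of lid above 0.062 m), for 0.1 s.
2. the straightedge is lifted out of the case (height (world z) of straightedge above 0.057 m), for 0.1 s.
At the end, for the whole second after the job is handed in: Straightedge flat on the bench, at rest, both ends of its graduated edge within 2.3 mm of the jig's front face, centred along it to within 22 mm; lid flat on the bench, at rest, knob up; bottle, tin, tape roll and carton within 20 mm of where they stood (x of edge_a in the frame of jig between -0.0573 and -0.052 m and x of edge_b in the frame of jig between -0.0573 and -0.052 m and y of straightedge in the frame of jig between -0.022 and 0.022 m and height (world z) of straightedge between -0.004 and 0.004 m and angle between each of straightedge, lid's own z axis and vertical below 0.05 rad and linear speed of each of straightedge, lid below 0.02 m/s and height (world z) of lid between -0.005 and 0.005 m and not (distance of bottle from where it was at the start of the episode above 0.02 m) and not (distance of tin from where it was at the start of the episode above 0.02 m) and not (distance of tape from where it was at the start of the episode above 0.02 m) and not (distance of carton from where it was at the start of the episode above 0.02 m)); the robot touches nothing.
It fails at once if the bottle is shifted by more than 20 mm (distance of bottle from where it was at the start of the episode above 0.02 m).
It fails at once if the tin is shifted by more than 20 mm (distance of tin from where it was at the start of the episode above 0.02 m).
It fails at once if the tape roll is shifted by more than 20 mm (distance of tape from where it was at the start of the episode above 0.02 m).
It fails at once if the carton is shifted by more than 20 mm (distance of carton from where it was at the start of the episode above 0.02 m).
It also fails if it takes over 72 s, if anything falls off the work surface, if the arm or the gripper's body presses on something with over 40 N, if the wrist force passes 120 N, or if a joint passes its speed limit or range.

## Working session

There is one attempt and no reset: what is moved stays moved. The work goes in short steps, Python scripts to look and compute and a tool call to move; the robot and the scene stay as the last step left them, time stands still between calls to the robot, and variables do not carry over. Pictures are saved under pics/ and viewed, about 8 in all and at most 12, crops included, and the job is handed in when it is done.

Besides the shell and the picture viewer there is one more tool, called after "Emit:" as name([rows], argument=value, ...), one row to a line, values as JSON. move_arm: Moves the arm, as the interface text tells. Its arguments: {"type":"object","properties":{"commands":{"type":"array"},"jaw":{"type":"number"}},"required":["commands"]}

```bash
mkdir -p pics; ls; python3 - <<'E'
from plant import get_obs, snapshot, calibration, ctrl
import numpy as np, cv2
print(get_obs()); print(ctrl.grip_point_offset)
for n in ("scene","side","wrist"):
    c=calibration(n); print(n,{k:np.round(v,4).tolist() for k,v in c.items()})
ims=[]
for n in ("scene","side"):
    p,d=snapshot(n); np.savez(f"{n}0.npz",p=p,d=d); cv2.imwrite(f"pics/{n}0.png",cv2.cvtColor(p,cv2.COLOR_RGB2BGR))
E
```

```text
pics
{'clock': 0.0, 'joint_pos': array([-5.01293699e+01,  2.05925414e+01,  6.34104159e-01, -2.05743867e-02,
       -7.01356233e+01, -1.65069939e+01]), 'qvel': array([-0.01110103,  0.08376442,  0.0844838 ,  0.00664287, -0.08710277,
        0.00132196]), 'tau': array([-1.67032135e-04, -5.82702613e+01,  2.93050861e+01,  6.99724317e+00,
        6.79077086e-03, -1.48189620e-04]), 'tool_pos': array([ 0.26746822, -0.61921633,  0.22561128]), 'orientation': array([  4.88911151,  89.90397081, 118.24574072]), 'force': array([ 0.53386689, -0.42855894,  0.15515578]), 'moment': array([-0.00528539,  0.02789533,  0.02714845]), 'opening': 0.08772286146543627}
0.0188
scene {'mtx': [[380.5923, 0.0, 278.2258], [0.0, 380.5923, 201.0314], [0.0, 0.0, 1.0]], 'k1': -0.0535, 'T': [[-0.1207, -0.8004, 0.5872, 1.0821], [0.9927, -0.0966, 0.0723, 0.1242], [-0.0011, 0.5916, 0.8062, 0.9058], [0.0, 0.0, 0.0, 1.0]]}
side {'mtx': [[495.0608, 0.0, 287.6014], [0.0, 495.0608, 205.7598], [0.0, 0.0, 1.0]], 'k1': -0.158, 'T': [[0.9997, 0.0109, -0.02, 0.4619], [-0.0216, 0.735, -0.6777, -1.126], [0.0073, 0.6779, 0.7351, 1.3364], [0.0, 0.0, 0.0, 1.0]]}
wrist {'mtx': [[355.1851, 0.0, 284.927], [0.0, 355.1851, 211.1616], [0.0, 0.0, 1.0]], 'k1': -0.0424, 'tool_from_camera': [[-0.0005, 0.2622, -0.965, -0.1568], [0.0, 0.965, 0.2622, 0.0703], [1.0, 0.0001, -0.0005, 0.0002], [0.0, 0.0, 0.0, 1.0]]}
```

View pics/scene0.png

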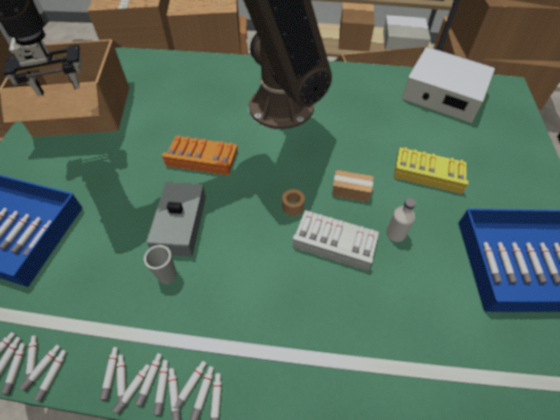

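View pics/side0.png

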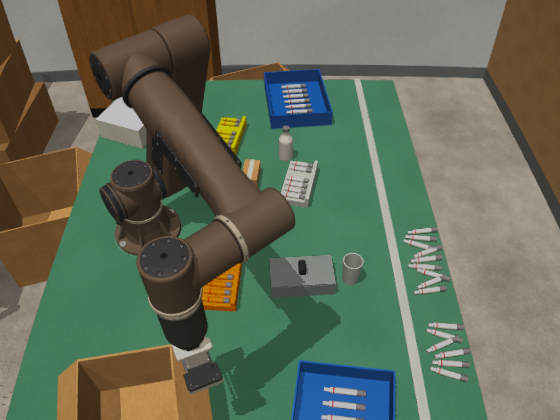

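Scene view: the lid's knob is at (176,207) on the grey case (178,217). The grey jig is at (336,240), tape (293,202), carton (353,185), bottle (400,220) and tin (160,263). The orange and yellow look-alikes are left out. Next I use depth for metric positions.

```bash
cat > h.py <<'E'
import numpy as np, cv2
from plant import get_obs, snapshot, calibration
from scipy.spatial.transform import Rotation as R
def tool_T(o):
    T=np.eye(4); T[:3,:3]=R.from_euler('xyz',o['orientation'],degrees=True).as_matrix(); T[:3,3]=o['tool_pos']; return T
def cam_T(n,o=None):
    c=calibration(n); return c['T'] if 'T' in c else tool_T(o)@c['tool_from_camera']
def slopes(n,px):
    c=calibration(n); k=c['k1']
    D=np.array([k,0,0,0,0.]); return cv2.undistortPoints(np.asarray(px,float).reshape(-1,1,2),c['mtx'],D)[:,0]
def rays(n,px,o=None):
    s=slopes(n,px); T=cam_T(n,o); d=np.c_[s[:,0],-s[:,1],-np.ones(len(s))]; return T[:3,3],d@T[:3,:3].T
def on_plane(n,px,z,o=None):
    c,d=rays(n,px,o); return c+d*((z-c[2])/d[:,2])[:,None]
def cloud(n,depth,o=None):
    h,w=depth.shape; u,v=np.meshgrid(np.arange(w),np.arange(h))
    c,d=rays(n,np.c_[u.ravel(),v.ravel()],o); P=c+d*depth.reshape(-1,1); P[depth.ravel()==0]=np.nan
    return P.reshape(h,w,3)
E
python3 - <<'E'
from h import *
out=[]
for n in("scene","side"):
    f=np.load(n+"0.npz"); P=cloud(n,f['d']); im=f['p'][...,::-1]
    ok=np.isfinite(P[...,2])
    fl=ok&(abs(P[...,2])<.02)&(abs(P[...,0]-.6)<.2)&(abs(P[...,1])<.4); print(n,"bench z",np.median(P[fl][:,2]))
    m=ok&(P[...,2]>.012)&(P[...,2]<.16)&(P[...,0]>.25)&(P[...,0]<.9)&(abs(P[...,1])<.5)
    k,l,st,ce=cv2.connectedComponentsWithStats(m.astype(np.uint8))
    for i in range(1,k):
        if st[i,4]<150: continue
        Q=P[l==i]; r=cv2.minAreaRect(Q[:,:2].astype(np.float32))
        t=Q[Q[:,2]>np.percentile(Q[:,2],60)]; 
        print(n,ce[i].round(),st[i,4],"rect",np.round(r[0],3),np.round(r[1],3),round(r[2],1),"z",np.percentile(Q[:,2],[5,50,98]).round(3),im[l==i].mean(0).round())
    # ortho map 1mm
    S=2; x0,x1,y0,y1=.35,.75,-.35,.35
    H=np.zeros((int((x1-x0)*500),int((y1-y0)*500),3),np.uint8)
    q=P[ok];cc=im[ok]; s=(q[:,0]>x0)&(q[:,0]<x1)&(q[:,1]>y0)&(q[:,1]<y1); q=q[s]
    H[((q[:,0]-x0)*499).astype(int),((q[:,1]-y0)*499).astype(int)]=cv2.applyColorMap((np.clip(q[:,2]/.06,0,1)*255).astype(np.uint8).reshape(-1,1),cv2.COLORMAP_JET)[:,0]
    out.append(H)
cv2.imwrite("pics/ortho.png",cv2.resize(cv2.dilate(np.vstack(out),np.ones((3,3))),None,fx=1.45,fy=1.45))
E
```

```text
scene bench z 0.0002860317164218307
scene [200. 156.] 1679 rect [ 0.292 -0.224] [0.214 0.096] 86.3 z [0.018 0.037 0.049] [ 53.  99. 153.]
scene [416. 171.] 690 rect [0.277 0.445] [0.116 0.063] 84.3 z [0.015 0.039 0.051] [ 67. 138. 146.]
scene [352. 185.] 894 rect [0.362 0.255] [0.108 0.066] 83.7 z [0.017 0.049 0.053] [106. 132. 153.]
scene [174. 227.] 3829 rect [ 0.58 -0.22] [0.291 0.112] 2.9 z [0.025 0.062 0.1  ] [107. 110. 105.]
scene [293. 202.] 421 rect [0.442 0.088] [0.062 0.064] 61.0 z [0.015 0.041 0.047] [ 58.  81. 103.]
scene [401. 220.] 766 rect [0.503 0.378] [0.056 0.042] 69.0 z [0.021 0.092 0.15 ] [116. 122. 123.]
scene [336. 239.] 2955 rect [0.542 0.213] [0.208 0.115] 77.2 z [0.022 0.036 0.05 ] [160. 165. 164.]
side bench z 0.0003343570427885023
side [285. 144.] 367 rect [0.495 0.365] [0.042 0.052] 88.2 z [0.02  0.082 0.151] [121. 129. 134.]
side [233. 139.] 250 rect [0.274 0.442] [0.124 0.056] 80.7 z [0.019 0.039 0.052] [ 24. 131. 142.]
side [252. 169.] 325 rect [0.359 0.252] [0.124 0.06 ] 84.3 z [0.029 0.05  0.058] [103. 141. 169.]
side [299. 182.] 1211 rect [0.541 0.21 ] [0.223 0.112] 77.1 z [0.022 0.036 0.052] [150. 157. 160.]
side [352. 267.] 519 rect [ 0.693 -0.22 ] [0.065 0.064] 53.6 z [0.022 0.072 0.102] [104. 112. 110.]
side [302. 275.] 2412 rect [ 0.535 -0.226] [0.203 0.121] 2.6 z [0.023 0.061 0.092] [100. 106. 101.]
side [226. 289.] 1017 rect [ 0.292 -0.251] [0.175 0.084] 86.6 z [0.02  0.036 0.051] [ 14. 103. 167.]
```

View pics/ortho.png

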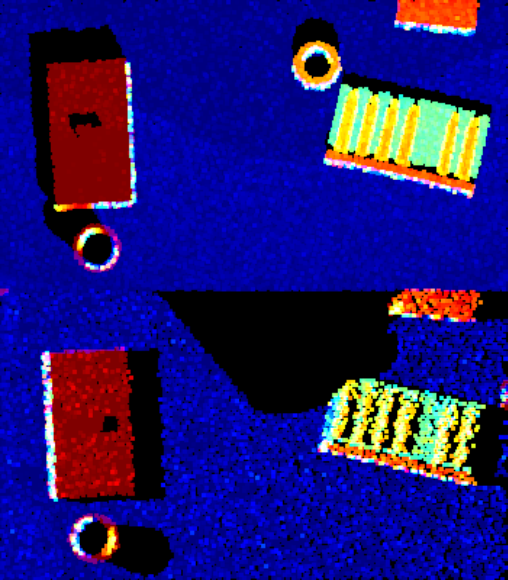

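The ortho view (x down, y right) shows the jig's ledge (orange band) on its +x side, so the front face looks toward the robot, at yaw about -13°. The tape and carton lie on that side. Case: (0.533,-0.225), yaw about 3°. Now I refine the numbers and work out the first move.

```bash
cat >> h.py <<'E'
def plan(x,y,z,zang):
    """tool-frame move to TCP x,y,z with jaw axis along world angle zang (mod 180)"""
    o=get_obs(); T=tool_T(o); A=T[:3,:3]
    cur=np.degrees(np.arctan2(A[1,2],A[0,2])); turn=(zang-cur+90)%180-90
    # turning about tool x (down) by +s turns world yaw by -s
    s=-np.radians(turn); B=A@R.from_euler('x',s).as_matrix()
    d=B.T@(np.array([x,y,z])-T[:3,3])*100
    print("t",o['clock'],"tcp",o['tool_pos'].round(4),"zang %.1f"%cur,"tilt x",A[:,0].round(3),"open",round(o['opening'],4),"F",o['force'].round(1),"j6",o['joint_pos'][5].round(1))
    print("spin %.3f then d(cm)"%s,d.round(2), "| d before spin",(A.T@B@d).round(2))
E
python3 - <<'E'
from h import *
for n in("scene","side"):
    f=np.load(n+"0.npz"); P=cloud(n,f['d'])
    def reg(x0,x1,y0,y1,z0,z1):
        q=P.reshape(-1,3); q=q[np.isfinite(q[:,2])]; return q[(q[:,0]>x0)&(q[:,0]<x1)&(q[:,1]>y0)&(q[:,1]<y1)&(q[:,2]>z0)&(q[:,2]<z1)]
    for nm,q in (("lid",reg(.4,.66,-.32,-.13,.058,.066)),("ledge",reg(.45,.7,.08,.35,.0455,.052)),("jigtop",reg(.43,.7,.08,.35,.024,.05))):
        r=cv2.minAreaRect(q[:,:2].astype(np.float32)); print(n,nm,len(q),np.round(r,4) if 0 else r, np.median(q[:,2]).round(4))
plan(.533,-.225,.25,93)
E
```

```text
scene lid 2264 ((0.5354940295219421, -0.22274139523506165), (0.202050119638443, 0.11194254457950592), 2.661036729812622) 0.0622
scene ledge 417 ((0.548906147480011, 0.19358684122562408), (0.25135886669158936, 0.11467932164669037), 68.5385513305664) 0.0484
scene jigtop 2816 ((0.5232671499252319, 0.19525770843029022), (0.2516104280948639, 0.1428401917219162), 76.81981658935547) 0.0371
side lid 1480 ((0.5342459678649902, -0.22751939296722412), (0.2006380409002304, 0.11622077971696854), 2.512230634689331) 0.062
side ledge 161 ((0.5303449630737305, 0.22203747928142548), (0.23044884204864502, 0.13713106513023376), 76.96102142333984) 0.0476
side jigtop 1067 ((0.5311992168426514, 0.22059392929077148), (0.23791110515594482, 0.13748811185359955), 77.62427520751953) 0.0365
t 0.1 tcp [ 0.2675 -0.6193  0.2257] zang 113.4 tilt x [-0.001  0.001 -1.   ] open 0.0878 F [-0.9 -0.7  0.1] j6 -16.5
spin 0.355 then d(cm) [ -2.39 -28.57  37.99] | d before spin [ -2.39 -40.    25.67]
```

Emit:
move_arm([
  [[0, 0, 0, 0.12], [0, 0, 0, 0.12], [0, 0, 0, 0.115], [-0.4, -2.4, 3.2, 0], [-0.4, -3.6, 4.8, 0], [-0.4, -3.6, 4.8, 0], [-0.4, -3.6, 4.8, 0], [-0.4, -3.6, 4.8, 0]],
], jaw=8.76)

```text
clock: 0.9
tool_pos: [0.4016, -0.4188, 0.2437]
orientation: [42.8, 90.0, 135.8]
force: [0.4, -0.4, -0.3]
opening: 0.0876
```

Emit:
move_arm([
  [[-0.4, -3, 4, 0], [0, -3, 4, 0], [0, -3, 4, 0], [0, -2, 2.5, 0], [0, -0.8, 1.1, 0], [0, 0, 0, 0], [0, 0, 0, 0], [0, 0, 0, 0]],
])

```text
clock: 1.7
tool_pos: [0.5099, -0.2596, 0.2477]
orientation: [83.3, 90.0, 176.3]
force: [-0.1, -0.1, 0.4]
opening: 0.0873
```

```bash
python3 - <<'E'
from h import *
plan(.535,-.225,.25,92.6)
o=get_obs(); p,d=snapshot("wrist"); np.savez("w1.npz",p=p,d=d); cv2.imwrite("pics/w1.png",p[...,::-1])
P=cloud("wrist",d,o); Z=P[...,2]; x=P[...,0];y=P[...,1]
near=(abs(x-.535)<.14)&(abs(y+.225)<.1)
for a,b,n in((.057,.067,"lid"),(.088,.1,"knobtop")):
    m=(near&(Z>a)&(Z<b)).astype(np.uint8); m=cv2.morphologyEx(m,cv2.MORPH_OPEN,np.ones((3,3)))
    q=P[m>0]; print(n,len(q)); 
    if len(q)>10: print(cv2.minAreaRect(q[:,:2].astype(np.float32)),np.median(q[:,2]))
E
```

```text
t 1.7 tcp [ 0.5099 -0.2596  0.2477] zang 93.0 tilt x [-0.  0. -1.] open 0.0873 F [-0.1 -0.1  0.4] j6 -79.6
spin 0.006 then d(cm) [-0.23 -2.66  3.35] | d before spin [-0.23 -2.68  3.33]
lid 17223
((0.55413419008255, -0.2226211428642273), (0.2373257726430893, 0.1105937510728836), 2.9149153232574463) 0.06068049163431427
knobtop 891
((0.5350173115730286, -0.2238209992647171), (0.020396389067173004, 0.03842414170503616), 3.523921251296997) 0.09216924435011958
```

View pics/w1.png

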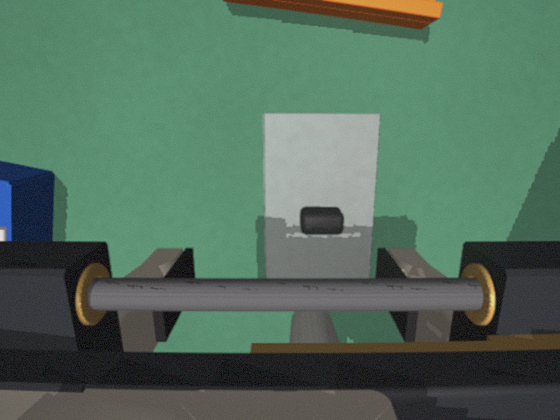

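Wrist view: the knob is at (322,220) on the lid. Depth puts it at (0.535, -0.224) with its top at 0.092. Aligning over it, then descending to TCP z of about 0.068.

Emit:
move_arm([
  [[2, -1.2, 1.6, -0.0], [3, -1.5, 1.9, 0], [3, 0, 0, 0], [3, 0, 0, 0], [2, 0, 0, 0], [0, 0, 0, 0], [0, 0, 0, 0], [0, 0, 0, 0]],
])

```text
clock: 2.55
tool_pos: [0.5365, -0.2231, 0.1194]
orientation: [-106.2, 89.9, -13.2]
force: [-1.0, 0.3, 0.2]
opening: 0.0874
```

```bash
python3 -c "
from h import *
plan(.535,-.2238,.067,92.8)"
```

```text
t 2.55 tcp [ 0.5365 -0.2231  0.1194] zang 93.0 tilt x [ 0.002 -0.001 -1.   ] open 0.0874 F [-1.   0.3  0.2] j6 -83.7
spin 0.003 then d(cm) [ 5.24  0.17 -0.06] | d before spin [ 5.24  0.17 -0.06]
```

Emit:
move_arm([
  [[1, 0.1, -0.1, 0], [1.5, 0, 0, 0], [1.5, 0, 0, 0], [0.8, 0, 0, 0], [0.4, 0, 0, 0], [0, 0, 0, 0], [0, 0, 0, 0]],
])

```text
clock: 3.25
tool_pos: [0.5352, -0.2236, 0.0664]
orientation: [-107.8, 90.0, -14.7]
force: [0.4, -0.5, -0.6]
opening: 0.0879
```

Emit:
move_arm([
  [[0, 0, 0, 0], [0, 0, 0, 0], [0, 0, 0, 0], [0, 0, 0, 0], [0, 0, 0, 0], [0, 0, 0, 0], [0, 0, 0, 0], [0, 0, 0, 0]],
], jaw=3.5)

```text
clock: 4.05
tool_pos: [0.5348, -0.2235, 0.0658]
orientation: [107.3, 90.0, -159.7]
force: [1.0, -0.4, 0.0]
opening: 0.0397
```

Emit:
move_arm([
  [[0, 0, 0, 0], [0, 0, 0, 0], [-0.5, 0, 0, 0], [-0.5, 0, 0, 0], [-1, 0, 0, 0], [-2, 0, 0, 0], [-2, 0, 0, 0], [0, 0, 0, 0]],
])

```text
clock: 4.85
tool_pos: [0.5368, -0.2239, 0.1295]
orientation: [-104.6, 89.7, -11.5]
force: [1.1, -0.2, -1.1]
opening: 0.0398
```

```bash
python3 -c "
from h import *
plan(.60,-.04,.15,92.8)"
```

```text
t 4.85 tcp [ 0.5368 -0.2239  0.1295] zang 93.1 tilt x [ 0.006 -0.001 -1.   ] open 0.0398 F [ 1.1 -0.2 -1.1] j6 -83.6
spin 0.005 then d(cm) [-2.03 -7.22 18.06] | d before spin [-2.03 -7.3  18.02]
```

Emit:
move_arm([
  [[-1, -0.5, 1, 0], [0, -1, 2.5, 0], [0, -1.5, 4, 0], [0, -1.5, 4, 0], [0, -1.3, 3, 0], [0, -0.8, 2, 0], [0, -0.5, 1.3, 0], [0, 0, 0, 0]],
])

```text
clock: 5.65
tool_pos: [0.5966, -0.0402, 0.1356]
orientation: [87.5, 90.0, -179.4]
force: [-0.5, 0.2, -1.7]
opening: 0.0397
```

Emit:
move_arm([
  [[1, 0, 0, 0], [2.5, 0, 0, 0], [2.5, 0, 0, 0], [2, 0, 0, 0], [1.5, 0, 0, 0], [0.7, 0, 0, 0], [0, 0, 0, 0], [0, 0, 0, 0]],
])

```text
clock: 6.45
tool_pos: [0.5965, -0.0425, 0.0342]
orientation: [-115.1, 90.0, -22.1]
force: [-0.7, 0.9, -1.4]
opening: 0.0397
```

```bash
python3 - <<'E'
from h import *
plan(.60,-.04,.016,92.8)
p,d=snapshot("scene"); cv2.imwrite("pics/s2.png",cv2.resize(p[100:320,100:420,::-1],None,fx=2.4,fy=2.4))
E
```

```text
t 6.45 tcp [ 0.5965 -0.0425  0.0342] zang 93.0 tilt x [ 0. -0. -1.] open 0.0397 F [-0.7  0.9 -1.4] j6 -101.7
spin 0.003 then d(cm) [ 1.82 -0.36  0.23] | d before spin [ 1.82 -0.37  0.23]
```

View pics/s2.png

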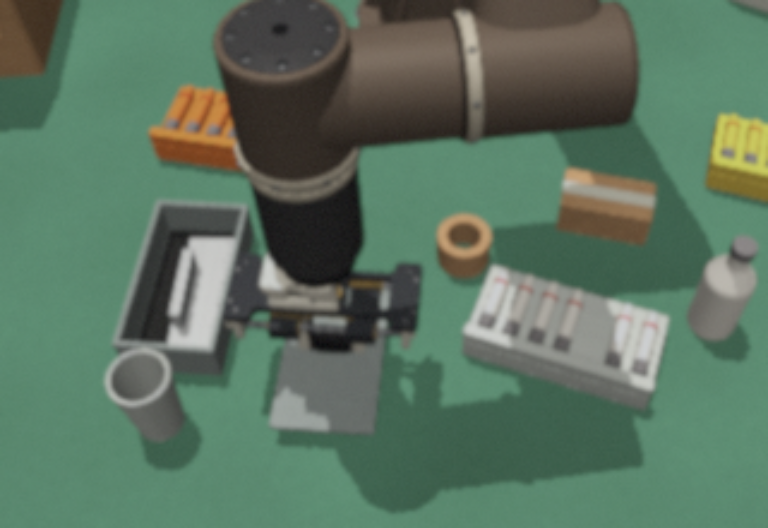

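The crop shows the lid held level above free bench and the case open. The straightedge's rib is on the -y side (crop 180,285), so the working edge points +y. Lowering the lid.

Emit:
move_arm([
  [[0.6, 0, 0, 0], [0.5, 0, 0, 0], [0.3, 0, 0, 0], [0.3, 0, 0, 0], [0.1, 0, 0, 0], [0, 0, 0, 0], [0, 0, 0, 0]],
])

```text
clock: 7.2
tool_pos: [0.5963, -0.0419, 0.0158]
orientation: [-67.6, 90.0, 25.4]
force: [-0.8, 0.1, -1.4]
opening: 0.0398
```

```bash
python3 -c "
from h import *
plan(.60,-.04,.016,92.8)"
```

```text
t 7.2 tcp [ 0.5963 -0.0419  0.0158] zang 93.0 tilt x [ 0.  0. -1.] open 0.0398 F [-0.8  0.1 -1.4] j6 -101.7
spin 0.004 then d(cm) [-0.02 -0.38  0.17] | d before spin [-0.02 -0.38  0.17]
```

Emit:
move_arm([
  [[0.05, 0, 0, 0], [0.05, 0, 0, 0], [0, 0, 0, 0], [0, 0, 0, 0]],
])

```text
clock: 7.6
tool_pos: [0.5964, -0.0419, 0.0159]
orientation: [-93.6, 90.0, -0.5]
force: [-3.6, 1.0, 8.4]
opening: 0.04
```

Emit:
move_arm([
  [[0, 0, 0, 0], [0, 0, 0, 0], [0, 0, 0, 0], [0, 0, 0, 0], [0, 0, 0, 0]],
], jaw=8.7)

```text
clock: 8.1
tool_pos: [0.5963, -0.042, 0.0147]
orientation: [100.9, 90.0, -166.0]
force: [-0.4, 0.2, 0.6]
opening: 0.0742
```

Emit:
move_arm([
  [[-1, 0, 0, 0], [-2, 0, 0, 0], [-3, 0, 0, 0], [-3.5, 0, 0, 0], [-4, 0, 0, 0], [-4, 0, 0, 0], [-3, 0, 0, -0.14], [0, 0, 0, -0.14]],
])

```text
clock: 8.9
tool_pos: [0.5987, -0.042, 0.2262]
orientation: [-104.5, 89.5, 4.9]
force: [0.4, 0.0, 0.3]
opening: 0.0868
```

Emit:
move_arm([
  [[0, 0, 0, -0.14], [0, 0, 0, -0.14], [0, 0, 0, -0.14], [0, 0, 0, -0.14], [0, 0, 0, -0.14], [0, 0, 0, -0.14], [0, 0, 0, -0.14], [0, 0, 0, -0.14]],
])

```text
clock: 9.7
tool_pos: [0.5961, -0.0421, 0.2207]
orientation: [-166.4, 90.0, 7.1]
force: [-0.3, 0.3, 0.4]
opening: 0.0872
```

Emit:
move_arm([
  [[0, 0, 0, -0.14], [0, 0, 0, -0.14], [0, 0, 0, -0.14], [0, 0, 0, -0.14], [0, 0, 0, -0.14], [0, 0, 0, -0.14], [0, 0, 0, -0.14], [0, 0, 0, -0.14]],
])

```text
clock: 10.5
tool_pos: [0.5961, -0.042, 0.2207]
orientation: [132.8, 90.0, 10.5]
force: [0.4, -0.2, -0.5]
opening: 0.0871
```

Emit:
move_arm([
  [[0, 0, 0, -0.14], [0, 0, 0, -0.14], [0, 0, 0, -0.14], [0, 0, 0, -0.14], [0, 0, 0, -0.06], [0, 0, 0, 0], [0, 0, 0, 0]],
])

```text
clock: 11.2
tool_pos: [0.5962, -0.042, 0.2204]
orientation: [97.0, 90.0, 9.8]
force: [0.4, -0.1, 0.1]
opening: 0.0869
```

```bash
python3 -c "
from h import *
plan(.49,-.235,.24,92.8)"
```

```text
t 11.2 tcp [ 0.5962 -0.042   0.2204] zang -87.2 tilt x [ 0.001  0.    -1.   ] open 0.0869 F [ 0.4 -0.1  0.1] j6 78.1
spin 0.000 then d(cm) [ -1.97 -11.55  18.76] | d before spin [ -1.97 -11.56  18.75]
```

Emit:
move_arm([
  [[-1, -1, 2, 0], [-1, -2, 3.8, 0], [0, -2, 4, 0], [0, -2, 4, 0], [0, -2, 3, 0], [0, -1, 2, 0], [0, 0, 0, 0], [0, 0, 0, 0]],
])

```text
clock: 12.0
tool_pos: [0.5058, -0.2353, 0.2401]
orientation: [89.8, 90.0, 2.6]
force: [-0.3, 1.6, 0.4]
opening: 0.087
```

```bash
cat > meas.py <<'E'
from h import *
import sys
plan(.535,-.24,.1,92.8)
o=get_obs(); p,d=snapshot("wrist"); n=sys.argv[1]; cv2.imwrite(f"pics/{n}.png",p[...,::-1])
P=cloud("wrist",d,o); Z=P[...,2]; x=P[...,0];y=P[...,1]
near=(abs(x-.535)<.11)&(abs(y+.225)<.065)
for a,b,nm in((.010,.018,"plate"),(.041,.050,"ribtop"),(.052,.062,"rim")):
    m=(near&(Z>a)&(Z<b)).astype(np.uint8); m=cv2.morphologyEx(m,cv2.MORPH_OPEN,np.ones((3,3)))
    q=P[m>0]; print(nm,len(q),cv2.minAreaRect(q[:,:2].astype(np.float32)) if len(q)>9 else "",np.median(q[:,2]), q[:,:2].min(0).round(4),q[:,:2].max(0).round(4))
np.savez(n+".npz",P=P)
E
python3 meas.py w2
```

```text
t 12.0 tcp [ 0.5058 -0.2353  0.2401] zang -87.2 tilt x [ 0.  0. -1.] open 0.087 F [-0.3  1.6  0.4] j6 97.6
spin -0.000 then d(cm) [14.01  2.89  0.61] | d before spin [14.01  2.89  0.61]
plate 7123 ((0.5410021543502808, -0.20980790257453918), (0.17028233408927917, 0.05611370876431465), 5.626512050628662) 0.01264475480194105 [ 0.4546 -0.2451] [ 0.6275 -0.1753]
ribtop 1291 ((0.5140431523323059, -0.22504320740699768), (0.14779122173786163, 0.09864015877246857), 3.2094719409942627) 0.044589823744559554 [ 0.4381 -0.2784] [ 0.5882 -0.1799]
rim 3566 ((0.5357061624526978, -0.22407783567905426), (0.20139405131340027, 0.11016412079334259), 2.869136095046997) 0.05460537753680891 [ 0.4335 -0.2838] [ 0.6385 -0.1641]
```

View pics/w2.png

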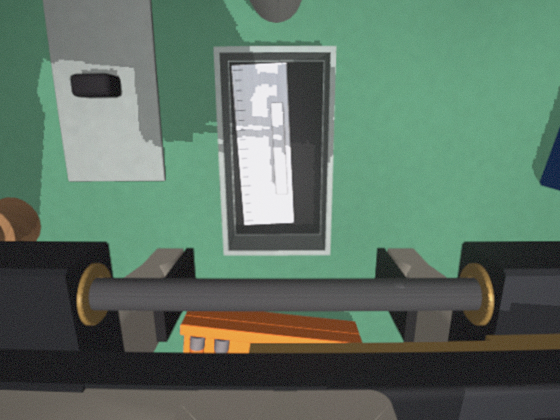

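Wrist view: the straightedge plate spans (232-293, 63-225), with graduations on the left edge (world +y). Its yaw is about 5.6°, its centre is (0.541,-0.210), and the rib centre is near (0.543,-0.227). Moving above the rib with a partly closed jaw.

```bash
python3 - <<'E'
from h import *
P=np.load("w2.npz")['P']; q=P.reshape(-1,3); q=q[np.isfinite(q[:,2])]
q=q[(q[:,2]>.040)&(q[:,2]<.048)&(abs(q[:,0]-.5427)<.07)&(abs(q[:,1]+.2267)<.02)]
print(len(q),cv2.minAreaRect(q[:,:2].astype(np.float32)))
plan(.5427,-.2267,.08,95.6)
E
```

```text
1123 ((0.5429278016090393, -0.22679945826530457), (0.09039095044136047, 0.012020192109048367), 5.649798393249512)
t 12.05 tcp [ 0.5061 -0.2348  0.24  ] zang -87.1 tilt x [ 0.  0. -1.] open 0.0869 F [-0.1  0.2  0.8] j6 97.6
spin -0.048 then d(cm) [16.01  3.71 -0.45] | d before spin [16.01  3.69 -0.62]
```

Rib measured at (0.5429,-0.2268), yaw 5.65°, size 90×12, which agrees.

Emit:
move_arm([
  [[2, 0, 0, -0.048], [3, 1.7, -0.2, 0], [3, 2, -0.25, 0], [3, 0, 0, 0], [3, 0, 0, 0], [2, 0, 0, 0], [0, 0, 0, 0], [0, 0, 0, 0]],
], jaw=3.4)

```text
clock: 12.85
tool_pos: [0.543, -0.2261, 0.0802]
orientation: [-59.5, 90.0, -143.7]
force: [-0.7, 0.9, 0.9]
opening: 0.0346
```

```bash
python3 -c "
from h import *
plan(.5428,-.2267,.018,95.6)"
```

```text
t 12.85 tcp [ 0.543  -0.2261  0.0802] zang -84.3 tilt x [-0. -0. -1.] open 0.0346 F [-0.7  0.9  0.9] j6 99.3
spin 0.003 then d(cm) [ 6.22 -0.03  0.05] | d before spin [ 6.22 -0.03  0.05]
```

Emit:
move_arm([
  [[1, 0, 0.05, 0], [1.5, 0, 0, 0], [1.5, 0, 0, 0], [1, 0, 0, 0], [0.8, 0, 0, 0], [0.4, 0, 0, 0], [0, 0, 0, 0], [0, 0, 0, 0]],
])

```text
clock: 13.65
tool_pos: [0.5428, -0.2273, 0.0183]
orientation: [69.1, 90.0, -15.2]
force: [0.5, -0.2, 0.8]
opening: 0.0338
```

Emit:
move_arm([
  [[0, 0, 0, 0], [0, 0, 0, 0], [0, 0, 0, 0], [0, 0, 0, 0], [0, 0, 0, 0], [0, 0, 0, 0], [0, 0, 0, 0], [0, 0, 0, 0]],
], jaw=0.5)

```text
clock: 14.45
tool_pos: [0.5426, -0.2273, 0.0181]
orientation: [60.9, 90.0, -23.4]
force: [-0.3, 0.2, 4.8]
opening: 0.0117
```

Emit:
move_arm([
  [[-0.5, 0, 0, 0], [-0.5, 0, 0, 0], [-1, 0, 0, 0], [-2, 0, 0, 0], [-3, 0, 0, 0], [-2, 0, 0, 0], [0, 0, 0, 0], [0, 0, 0, 0]],
])

```text
clock: 15.25
tool_pos: [0.5423, -0.2269, 0.1081]
orientation: [116.1, 89.9, 31.8]
force: [-1.0, -0.4, -4.2]
opening: 0.0119
```

```bash
python3 -c "
from h import *
plan(.445,.235,.15,-13)"
```

```text
t 15.25 tcp [ 0.5423 -0.2269  0.1081] zang -84.3 tilt x [ 0.001  0.    -1.   ] open 0.0119 F [-1.  -0.4 -4.2] j6 99.4
spin -1.245 then d(cm) [ -4.18  42.82 -19.87] | d before spin [ -4.18  -5.12 -46.93]
```

Held firmly (opening 11.9 mm, 4 N load). The working edge must end up facing the jig's +x, so the turn is about -109° (spin +1.897). Lifting, then turning.

Emit:
move_arm([
  [[-2, 0, 0, 0], [-3, 0, 0, 0], [-2.5, 0, 0, 0.0], [-0.7, 0, 0, 0.07], [0, 0, 0, 0.13], [0, 0, 0, 0.14], [0, 0, 0, 0.14], [0, 0, 0, 0.14]],
])

```text
clock: 16.05
tool_pos: [0.5414, -0.2269, 0.1879]
orientation: [-75.2, 89.8, 164.7]
force: [-0.0, 0.5, -4.0]
opening: 0.0123
```

Emit:
move_arm([
  [[0, 0, 0, 0.14], [0, 0, 0, 0.14], [0, 0, 0, 0.14], [0, 0, 0, 0.14], [0, 0, 0, 0.14], [0, 0, 0, 0.14], [0, 0, 0, 0.14], [0, 0, 0, 0.14]],
])

```text
clock: 16.85
tool_pos: [0.5413, -0.2269, 0.1878]
orientation: [-10.2, 89.8, 165.5]
force: [0.1, 0.7, -4.7]
opening: 0.0119
```

Emit:
move_arm([
  [[0, 0, 0, 0.1], [0, 0, 0, 0.05], [0, 0, 0, 0], [0, 0, 0, 0]],
])

```text
clock: 17.25
tool_pos: [0.5418, -0.227, 0.1886]
orientation: [-1.3, 89.9, 166.2]
force: [0.6, 0.6, -3.8]
opening: 0.012
```

```bash
python3 -c "
from h import *
plan(.42,.20,.19,-13)"
```

```text
t 17.25 tcp [ 0.5418 -0.227   0.1886] zang 167.5 tilt x [-0.002  0.001 -1.   ] open 0.012 F [ 0.6  0.6 -3.8] j6 -8.8
spin 0.008 then d(cm) [ -0.09 -38.87  21.47] | d before spin [ -0.09 -39.04  21.15]
```

Emit:
move_arm([
  [[0, -1.5, 0.8, 0], [0, -3, 1.6, 0], [0, -4, 2.2, 0], [0, -4, 2.2, 0], [0, -4, 2.2, 0], [0, -4, 2.2, 0], [0, -4, 2.2, 0], [0, -4, 2.2, 0]],
])

```text
clock: 18.05
tool_pos: [0.4511, 0.0868, 0.1899]
orientation: [-114.0, 90.0, 53.5]
force: [0.9, 0.3, -4.1]
opening: 0.0119
```

Emit:
move_arm([
  [[0, -4, 2.2, 0], [0, -3, 1.6, 0], [0, -2, 1.1, 0], [0, -1, 0.5, 0], [0, 0, 0, 0], [0, 0, 0, 0], [0, 0, 0, 0]],
])

```text
clock: 18.75
tool_pos: [0.4215, 0.1935, 0.1897]
orientation: [59.8, 90.0, -132.8]
force: [-0.2, -0.6, -4.0]
opening: 0.0122
```

```bash
python3 - <<'E'
from h import *
plan(.445,.235,.05,167)
o=get_obs(); p,d=snapshot("wrist"); cv2.imwrite("pics/w3.png",p[...,::-1]); np.savez("w3.npz",P=cloud("wrist",d,o),p=p,d=d)
p,d=snapshot("scene"); np.savez("s3.npz",p=p,d=d)
E
```

```text
t 18.75 tcp [0.4215 0.1935 0.1897] zang 167.4 tilt x [-0. -0. -1.] open 0.0122 F [-0.2 -0.6 -4. ] j6 -61.7
spin 0.006 then d(cm) [13.97 -4.58 -1.36] | d before spin [13.97 -4.57 -1.38]
```

View pics/w3.png

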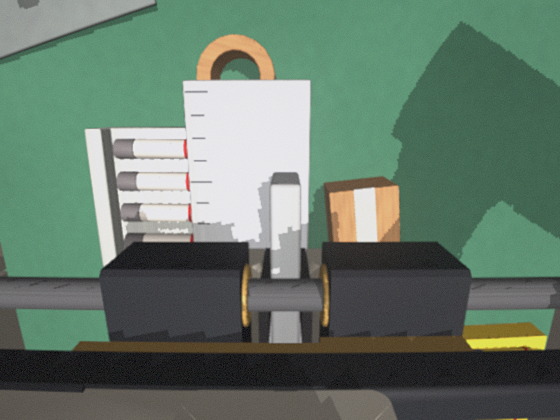

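The wrist view shows the graduated edge (185-195, 80-250) on the jig side and the straightedge level. The jig's front face is hidden beneath it, so I fit the front edge from the earlier scene picture and the held straightedge's pose from this depth.

```bash
python3 - <<'E'
from h import *
J=np.array([.542,.212]); a=np.radians(-12.9); X=np.array([np.cos(a),np.sin(a)]); Y=np.array([-X[1],X[0]])
for n in("scene","side"):
    im=np.load(n+"0.npz")['p'].astype(int)
    g=(im[...,1]-np.maximum(im[...,0],im[...,2])); fg=(g<15).astype(np.uint8)  # not green
    fg=cv2.morphologyEx(fg,cv2.MORPH_OPEN,np.ones((3,3)))
    cs,_=cv2.findContours(fg,cv2.RETR_EXTERNAL,cv2.CHAIN_APPROX_NONE)
    c=np.vstack(cs)[:,0].astype(float)
    for name,z,x0,sgn in(("front",.028,-.055,-.5),("front bottom",0,-.055,-.5),("back ledge",.048,.055,.5)):
        q=on_plane(n,c,z)[:,:2]; u=(q-J)@X; v=(q-J)@Y
        s=(abs(v)<.09)&(abs(u-x0)<.015); 
        if s.sum()<15: print(n,name,s.sum()); continue
        L=cv2.fitLine(q[s].astype(np.float32),cv2.DIST_HUBER,0,.0005,.0005).ravel(); d=L[:2]*np.sign(L[1])
        ang=np.degrees(np.arctan2(d[1],d[0]))-90; N=np.array([d[1],-d[0]])
        r=(q[s]-L[2:])@N; print(n,name,s.sum(),"yaw %.2f"%ang,"offset N.p %.4f"%(N@L[2:]), "res",np.abs(r).mean().round(4))
    print(" pred front N.J-.055 = %.4f"%(X@J-.055))
# straightedge plate from wrist
f=np.load("w3.npz"); P=f['P']; q=P.reshape(-1,3); q=q[np.isfinite(q[:,2])]
q=q[(abs(q[:,2]-.186)<.006)&(abs(q[:,0]-.44)<.12)&(abs(q[:,1]-.19)<.12)]
r=cv2.minAreaRect(q[:,:2].astype(np.float32)); print("plate",len(q),r,np.median(q[:,2]))
c,dv=np.array(q[:,:2].mean(0)),0
# left edge & far end: per-row extremes
Q=(q[:,:2]-[.4215,.1935]); b=np.radians(167.4-180); ex=np.array([np.cos(b),np.sin(b)]); ey=np.array([-ex[1],ex[0]])
u=Q@ex; v=Q@ey; print("u range",np.percentile(u,[.2,99.8]).round(4),"v min",v.min().round(4))
bins=np.arange(-.08,-.02,.003); pts=[(bins[i]+.0015,np.percentile(u[(v>bins[i])&(v<bins[i+1])],99.5)) for i in range(len(bins)-1) if ((v>bins[i])&(v<bins[i+1])).sum()>20]
pts=np.array(pts); k=np.polyfit(pts[:,0],pts[:,1],1); print("edge slope deg %.2f at v=0 u=%.4f"%(np.degrees(np.arctan(k[0])),k[1]),len(pts))
# jig ledge / end from wrist
q=P.reshape(-1,3); q=q[np.isfinite(q[:,2])]; q=q[(q[:,2]>.043)&(q[:,2]<.052)&(abs(q[:,0]-.58)<.1)&(abs(q[:,1]-.2)<.15)&((q[:,:2]-J)@X>.035)]
print("ledge",len(q)); r=cv2.minAreaRect(q[:,:2].astype(np.float32)); print(r)
E
```

```text
scene front 63 yaw -13.08 offset N.p 0.4245 res 0.0009
scene front bottom 0
scene back ledge 0
 pred front N.J-.055 = 0.4260
side front 33 yaw -13.52 offset N.p 0.4248 res 0.0019
side front bottom 27 yaw -13.64 offset N.p 0.4182 res 0.0015
side back ledge 35 yaw -12.51 offset N.p 0.5418 res 0.002
 pred front N.J-.055 = 0.4260
plate 17826 ((0.4340483844280243, 0.17060378193855286), (0.13192392885684967, 0.05622102692723274), 77.29238891601562) 0.1842267079602355
u range [-0.0108  0.0447] v min -0.0855
edge slope deg -0.23 at v=0 u=0.0442 19
ledge 2214
((0.5789064168930054, 0.16016779839992523), (0.12362665683031082, 0.015617012046277523), 77.57743072509766)
```

```bash
python3 -c "
from h import *
plan(.4369,.2383,.07,167.1)"
```

```text
t 18.85 tcp [0.4217 0.1935 0.1898] zang 167.3 tilt x [-0. -0. -1.] open 0.0118 F [ 0.3  0.4 -3.5] j6 -61.7
spin 0.004 then d(cm) [11.98 -4.71 -0.48] | d before spin [11.98 -4.71 -0.5 ]
```

Emit:
move_arm([
  [[0, -2, -0.2, 0.005], [2, -2.7, -0.3, 0], [3, 0, 0, 0], [3, 0, 0, 0], [3, 0, 0, 0], [1, 0, 0, 0], [0, 0, 0, 0], [0, 0, 0, 0]],
])

```text
clock: 19.65
tool_pos: [0.4377, 0.2397, 0.0709]
orientation: [-136.8, 89.9, 30.3]
force: [0.0, 0.4, -4.4]
opening: 0.0118
```

```bash
python3 -c "
from h import *
plan(.4369,.2383,.017,167.1)"
```

```text
t 19.65 tcp [0.4377 0.2397 0.0709] zang 167.1 tilt x [ 0.001  0.001 -1.   ] open 0.0118 F [ 0.   0.4 -4.4] j6 -64.2
spin 0.000 then d(cm) [5.39 0.16 0.05] | d before spin [5.39 0.16 0.05]
```

Emit:
move_arm([
  [[1, 0, 0, 0], [1.5, 0, 0, 0], [1.5, 0, 0, 0], [0.9, 0, 0, 0], [0.4, 0, 0, 0], [0, 0, 0, 0], [0, 0, 0, 0]],
])

```text
clock: 20.35
tool_pos: [0.4372, 0.2395, 0.0174]
orientation: [-126.3, 89.9, 40.9]
force: [0.1, 0.1, -4.2]
opening: 0.0119
```

```bash
python3 - <<'E'
from h import *
plan(.4369,.2383,.0125,167.1)
o=get_obs(); p,d=snapshot("wrist"); cv2.imwrite("pics/w4.png",p[...,::-1]); np.savez("w4.npz",P=cloud("wrist",d,o),p=p,d=d)
E
```

```text
t 20.35 tcp [0.4372 0.2395 0.0174] zang 167.1 tilt x [ 0.001  0.001 -1.   ] open 0.0119 F [ 0.1  0.1 -4.2] j6 -64.2
spin 0.000 then d(cm) [0.49 0.12 0.  ] | d before spin [0.49 0.12 0.  ]
```

View pics/w4.png

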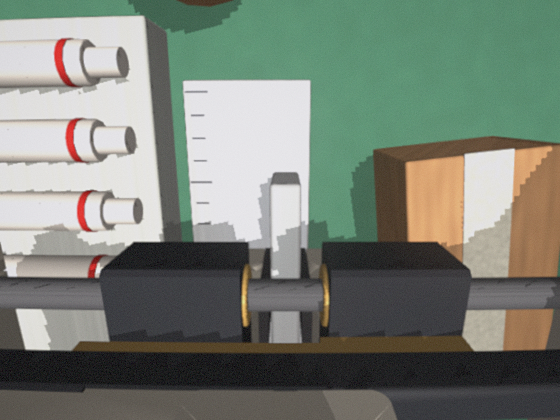

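The wrist view shows the straightedge's graduated edge (184,82)-(195,245) next to the jig's front top edge (147,20)-(165,150), with a small even gap. Measuring the relative angle and gap.

```bash
cat > gap.py <<'E'
from h import *
import sys
f=np.load(sys.argv[1]); P=f['P']; o=get_obs(); t=o['tool_pos'][:2] if len(sys.argv)<3 else np.array([float(a) for a in sys.argv[2:4]])
b=np.radians(-12.9); ex=np.array([np.cos(b),np.sin(b)]); ey=np.array([-ex[1],ex[0]])
q=P.reshape(-1,3); q=q[np.isfinite(q[:,2])]; u=(q[:,:2]-t)@ex; v=(q[:,:2]-t)@ey; z=q[:,2]
def edge(m,pc,name,lo,hi):
    B=np.arange(lo,hi,.003); L=[(a+.0015,np.percentile(u[m&(v>a)&(v<a+.003)],pc)) for a in B if (m&(v>a)&(v<a+.003)).sum()>15]
    L=np.array(L); k=np.polyfit(L[:,0],L[:,1],1); r=L[:,1]-np.polyval(k,L[:,0]); ok=abs(r)<.0015; k=np.polyfit(L[ok,0],L[ok,1],1)
    print(name,len(L),"slope deg %.2f"%np.degrees(k[0]),"u(0) %.4f u(-.085) %.4f u(.085) %.4f"%tuple(np.polyval(k,[0,-.085,.085])),"std %.4f"%r[ok].std(),"z",np.median(z[m]).round(4))
edge((z>.003)&(z<.020)&(u>-.03)&(u<.050)&(z>.008),99,"se edge",-.082,-.025)
edge((z>.022)&(z<.033)&(u>.035)&(u<.07),1,"jig top front",-.1,-.02)
edge((z>.005)&(z<.022)&(u>.051)&(u<.07),50,"jig face",-.1,-.02)
s=(z>.006)&(z<.020)&(abs(u)<.03)&(v<-.03); print("se end v",np.percentile(v[s],.3).round(4))
s=(z>.022)&(z<.033)&(u>.05)&(u<.1); print("jig end v",np.percentile(v[s],.3).round(4))
E
python3 gap.py w4.npz
```

```text
se edge 19 slope deg -0.03 u(0) 0.0441 u(-.085) 0.0441 u(.085) 0.0440 std 0.0001 z 0.0118
jig top front 27 slope deg 0.13 u(0) 0.0536 u(-.085) 0.0534 u(.085) 0.0538 std 0.0001 z 0.0265
jig face 27 slope deg 0.02 u(0) 0.0538 u(-.085) 0.0538 u(.085) 0.0538 std 0.0001 z 0.014
se end v -0.0854
jig end v -0.1074
```

Relative angle about 0.1°, gap about 9.6 mm, along-face offset about 2 mm. Lowering to just above the bench, then closing the gap toward the jig (tool -z).

Emit:
move_arm([
  [[0.2, 0, -0.2, 0], [0.15, 0, -0.3, 0], [0.05, 0, -0.25, 0], [0, 0, -0.1, 0], [0, 0, 0, 0], [0, 0, 0, 0]],
])

```text
clock: 21.0
tool_pos: [0.4451, 0.2371, 0.0128]
orientation: [51.5, 90.0, -141.4]
force: [0.4, -0.3, -3.3]
opening: 0.0121
```

```bash
python3 - <<'E'
from h import *
plan(.4369,.2383,.0125,167.1)
o=get_obs(); p,d=snapshot("wrist"); np.savez("w5.npz",P=cloud("wrist",d,o),p=p,d=d)
E
python3 gap.py w5.npz
```

```text
t 21.0 tcp [0.4451 0.2371 0.0128] zang 167.1 tilt x [-0. -0. -1.] open 0.0121 F [ 0.4 -0.3 -3.3] j6 -63.3
spin 0.000 then d(cm) [0.03 0.07 0.82] | d before spin [0.03 0.07 0.82]
se edge 19 slope deg -0.33 u(0) 0.0456 u(-.085) 0.0461 u(.085) 0.0451 std 0.0001 z 0.0087
jig top front 27 slope deg 0.02 u(0) 0.0454 u(-.085) 0.0453 u(.085) 0.0454 std 0.0001 z 0.0266Traceback (most recent call last):
  File "gap.py", line 12, in <module>
    edge((z>.005)&(z<.022)&(u>.051)&(u<.07),50,"jig face",-.1,-.02)
    ~~~~^^^^^^^^^^^^^^^^^^^^^^^^^^^^^^^^^^^^^^^^^^^^^^^^^^^^^^^^^^^
  File "gap.py", line 8, in edge
    L=np.array(L); k=np.polyfit(L[:,0],L[:,1],1); r=L[:,1]-np.polyval(k,L[:,0]); ok=abs(r)<.0015; k=np.polyfit(L[ok,0],L[ok,1],1)
                                ~^^^^^
IndexError: too many indices for array: array is 1-dimensional, but 2 were indexed
```

Emit:
move_arm([
  [[0, 0, -0.05, 0], [0, 0, -0.03, 0], [0, 0, 0, 0], [0, 0, 0, 0]],
])

```text
clock: 21.45
tool_pos: [0.4458, 0.2371, 0.0129]
orientation: [-46.3, 90.0, 120.8]
force: [-1.3, 1.0, -3.9]
opening: 0.0116
```

Emit:
move_arm([
  [[0, 0, -0.03, 0], [0, 0, 0, 0], [0, 0, 0, 0]],
])

```text
clock: 21.75
tool_pos: [0.4458, 0.2371, 0.0129]
orientation: [-0.3, 90.0, 166.8]
force: [-3.8, 2.2, -1.3]
opening: 0.0117
```

Emit:
move_arm([
  [[0, 0, -0.03, 0], [0, 0, 0, 0], [0, 0, 0, 0]],
])

```text
clock: 22.05
tool_pos: [0.4458, 0.237, 0.0129]
orientation: [0.9, 90.0, 168.0]
force: [-7.3, 3.2, -0.0]
opening: 0.0117
```

Contact with the jig face at about 7 N. Easing off slightly and seating on the bench.

Emit:
move_arm([
  [[0, 0, 0.03, 0], [0.05, 0, 0, 0], [0.05, 0, 0, 0], [0.02, 0, 0, 0], [0, 0, 0, 0], [0, 0, 0, 0]],
])

```text
clock: 22.65
tool_pos: [0.4458, 0.237, 0.0121]
orientation: [6.7, 90.0, 173.8]
force: [-8.0, 1.4, 5.9]
opening: 0.0118
```

```bash
python3 -c "
from h import *
plan(.4458,.237,.0125,167.1)"
```

```text
t 22.65 tcp [0.4458 0.237  0.0121] zang 167.1 tilt x [-0.  0. -1.] open 0.0118 F [-8.   1.4  5.9] j6 -63.2
spin 0.000 then d(cm) [-0.04 -0.   -0.  ] | d before spin [-0.04 -0.   -0.  ]
```

Emit:
move_arm([
  [[0, 0, 0, 0], [0, 0, 0, 0], [0, 0, 0, 0], [0, 0, 0, 0], [0, 0, 0, 0]],
], jaw=2.6)

```text
clock: 23.15
tool_pos: [0.4463, 0.2369, 0.0117]
orientation: [-163.2, 90.0, 3.9]
force: [0.4, -0.7, -0.4]
opening: 0.0265
```

Emit:
move_arm([
  [[-0.5, 0, 0, 0], [-1, 0, 0, 0], [-2, 0, 0, 0], [-2, 0, 0, 0], [-2, 0, 0, 0], [0, 0, 0, 0], [0, 0, 0, 0]],
])

```text
clock: 23.85
tool_pos: [0.4464, 0.2373, 0.0877]
orientation: [-114.8, 89.9, 52.3]
force: [0.2, 0.1, 0.1]
opening: 0.0259
```

```bash
python3 - <<'E'
from h import *
plan(.4458,.237,.2,167.1)
o=get_obs(); p,d=snapshot("wrist"); cv2.imwrite("pics/w6.png",p[...,::-1]); np.savez("w6.npz",P=cloud("wrist",d,o),p=p,d=d)
E
cat > fin.py <<'E'
from h import *
import sys
P=np.load(sys.argv[1])['P']; q=P.reshape(-1,3); q=q[np.isfinite(q[:,2])]
b=np.radians(-12.9); ex=np.array([np.cos(b),np.sin(b)]); ey=np.array([-ex[1],ex[0]]); t=np.array([.4458,.237])
u=(q[:,:2]-t)@ex; v=(q[:,:2]-t)@ey; z=q[:,2]
for nm,m in(("se plate",(z>.003)&(z<.013)&(u>-.03)&(u<.06)&(abs(v)<.12)),("jigtop",(z>.021)&(z<.032)&(u>.035)&(u<.07)&(abs(v)<.13))):
    print(nm,"u",np.percentile(u[m],[.5,99.5]).round(4),"v",np.percentile(v[m],[.3,99.7]).round(4),"z",np.median(z[m]).round(4))
    pc,sl=(99,-.003) if nm[0]=="s" else (1,0)
    L=np.array([(a,np.percentile(u[m&(abs(v-a)<.002)],pc)) for a in np.arange(-.095,.096,.005) if (m&(abs(v-a)<.002)).sum()>15]); k=np.polyfit(L[:,0],L[:,1],1); print("  edge",len(L),"deg %.2f"%np.degrees(k[0]),"u(-.085) %.4f u(.085) %.4f"%tuple(np.polyval(k,[-.085,.085])))
    B=np.array([(a,np.percentile(u[m&(abs(v-a)<.002)],1)) for a in np.arange(-.08,.081,.005) if (m&(abs(v-a)<.002)).sum()>15]); k=np.polyfit(B[:,0],B[:,1],1); print("  back edge deg %.2f u0 %.4f"%(np.degrees(k[0]),k[1]),len(B))
E
python3 fin.py w6.npz
```

```text
t 23.85 tcp [0.4464 0.2373 0.0877] zang 167.1 tilt x [ 0.001  0.002 -1.   ] open 0.0259 F [0.2 0.1 0.1] j6 -63.2
spin 0.000 then d(cm) [-11.23   0.02   0.04] | d before spin [-11.23   0.02   0.04]
se plate u [-0.0106  0.0448] v [-0.1185  0.0834] z 0.0067
  edge 32 deg -8.57 u(-.085) 0.0493 u(.085) 0.0239
  back edge deg 0.08 u0 -0.0104 28
jigtop u [0.0405 0.0697] v [-0.1214  0.0098] z 0.0266
  edge 22 deg -0.09 u(-.085) 0.0445 u(.085) 0.0443
  back edge deg -0.04 u0 0.0444 19
```

View pics/w6.png

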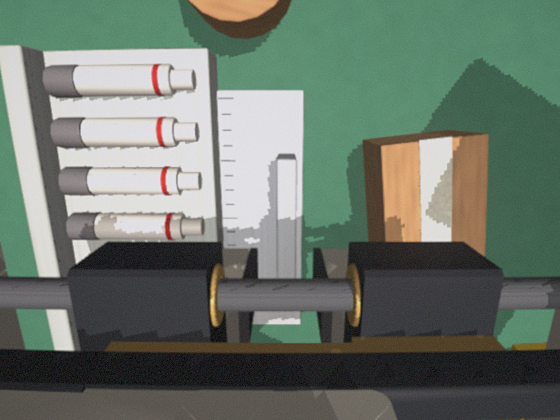

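The wrist view shows the graduated edge against the jig front (218, 90-245) with no visible gap. Retreating and checking everything from the fixed cameras.

Emit:
move_arm([
  [[-3, 0, 0, 0], [-3, 0, 0, 0], [-3, 0, 0, 0], [-2.5, 1, 0, 0], [0, 3, 0, 0], [0, 3, 0, 0], [0, 3, 0, 0], [0, 2, 0, 0]],
])

```text
clock: 24.7
tool_pos: [0.4184, 0.1182, 0.201]
orientation: [43.5, 89.9, -149.4]
force: [0.4, -0.4, -0.6]
opening: 0.0261
```

Emit:
move_arm([
  [[0, 3, 0, 0], [0, 3, 0, 0], [0, 1, 0, 0], [0, 0, 0, 0], [0, 0, 0, 0]],
])

```text
clock: 25.2
tool_pos: [0.4041, 0.052, 0.2016]
orientation: [-144.8, 90.0, 22.2]
force: [-0.3, -0.2, 0.5]
opening: 0.0262
```

```bash
python3 - <<'E'
from h import *
plan(.4458,.237,.2,167.1)
o=get_obs(); p,d=snapshot("wrist"); np.savez("w7.npz",P=cloud("wrist",d,o)); 
w=p
p,d=snapshot("scene"); ps,ds=snapshot("side")
cv2.imwrite("pics/end.png",np.hstack([cv2.resize(p[120:310,120:440,::-1],(400,238)),cv2.resize(w[...,::-1],(318,238))]))
for n,dd in(("scene",d),("side",ds)):
    P=cloud(n,dd); P0=cloud(n,np.load(n+"0.npz")['d'])
    for nm,x,y,r,z0 in(("bottle",.498,.372,.05,.02),("tin",.693,-.22,.045,.066),("tape",.442,.088,.05,.015),("carton",.362,.254,.075,.04)):
        c=[]
        for Q in(P0,P):
            q=Q[np.isfinite(Q[...,2])&(np.hypot(Q[...,0]-x,Q[...,1]-y)<r)&(Q[...,2]>z0)&(Q[...,2]<.16)]; c.append(((q[:,:2].min(0)+q[:,:2].max(0))/2).round(4) if len(q)>20 else None)
        print(n,nm,*c)
    q=P[(abs(P[...,0]-.597)<.13)&(abs(P[...,1]+.042)<.075)&(P[...,2]>.006)&(P[...,2]<.02)]
    A=np.c_[q[:,:2],np.ones(len(q))]; k=np.linalg.lstsq(A,q[:,2],rcond=None)[0]; print(n,"lid top tilt",k[:2].round(4),"z",np.median(q[:,2]).round(4),cv2.minAreaRect(q[:,:2].astype(np.float32)))
E
python3 fin.py w7.npz
```

```text
t 25.2 tcp [0.4041 0.052  0.2016] zang 167.1 tilt x [ 0.  0. -1.] open 0.0262 F [-0.3 -0.2  0.5] j6 -48.3
spin -0.000 then d(cm) [  0.17 -18.96   0.07] | d before spin [  0.17 -18.96   0.08]
scene bottle [0.4991 0.3792] [0.4987 0.3795]
scene tin [ 0.693  -0.2155] [ 0.6927 -0.2154]
scene tape [0.4419 0.0918] [0.4434 0.0919]
scene carton [0.3622 0.2552] [0.3611 0.2544]
scene lid top tilt [ 0.0063 -0.0016] z 0.0124 ((0.5968836545944214, -0.04641366004943848), (0.20094066858291626, 0.12272734940052032), 2.8244681358337402)
side bottle [0.4953 0.3654] [0.4955 0.3658]
side tin [ 0.693  -0.2205] [ 0.6934 -0.2198]
side tape None [0.4468 0.0875]
side carton [0.3612 0.2524] [0.3585 0.2433]
side lid top tilt [-0.0028 -0.0058] z 0.0123 ((0.5932841300964355, -0.04214753210544586), (0.14237986505031586, 0.2493928074836731), 89.34977722167969)
se plate u [-0.0108  0.0395] v [-0.0491 -0.008 ] z 0.0067
  edge 9 deg 9.82 u(-.085) 0.0276 u(.085) 0.0567
  back edge deg 0.08 u0 -0.0105 9Traceback (most recent call last):
  File "fin.py", line 7, in <module>
    print(nm,"u",np.percentile(u[m],[.5,99.5]).round(4),"v",np.percentile(v[m],[.3,99.7]).round(4),"z",np.median(z[m]).round(4))
                 ~~~~~~~~~~~~~^^^^^^^^^^^^^^^^
    return _quantile_unchecked(
        a, q, axis, out, overwrite_input, method, keepdims, weights)
    return _ureduce(a,
                    func=_quantile_ureduce_func,
    ...<5 lines>...
                    overwrite_input=overwrite_input,
                    method=method)
    r = func(a, **kwargs)
    result = _quantile(arr,
                       quantiles=q,
    ...<2 lines>...
                       out=out,
                       weights=wgt)
    slices_having_nans = np.isnan(arr[-1, ...])
                                  ~~~^^^^^^^^^
IndexError: index -1 is out of bounds for axis 0 with size 0
```

View pics/end.png

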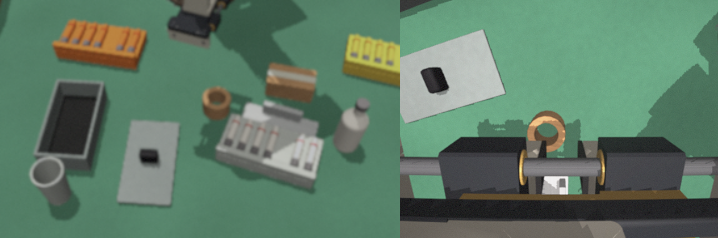

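The lid lies flat knob up, the straightedge sits along the jig's front, and the bystanders are in place. Back edge against jig front: about 0.15°, under 0.5 mm over the length. Handing in.

```bash
python3 -c "
from plant import close_job
print(close_job())"
```

```text
the job is handed in; nothing more can be done
None
```

I lifted the lid off by its knob and set it on the bench knob up. Then I took the straightedge out and turned it so the graduated edge faced the jig. I closed the gap until it touched the front face at about 7 N, seated it on the bench and released it. The job was handed in at about 25 s of the 72 s allowed; no verdict was reported.

What the last checks showed:
- **Straightedge:** it is flat on the bench. Measured from its back edge, it is within about 0.5 mm of the jig's front face and 0.15° off parallel. Its centre is about 2 mm off along the face, well inside the jig's ends.
- **Lid:** it is level to within 0.007 rad, with its plate top at 12 mm, as expected for a lid resting on the bench.
- **Bottle, tin, tape roll and carton:** in the scene camera all four moved less than 2 mm.
- **Robot:** it was clear of everything, with about zero force on the tool.

Checks that failed or disagreed:
- **Front-edge fit:** the direct fit after release mixed in bench and jig points, so the flushness figure relies on the back edge, the 56 mm plate width and the felt contact.
- **Last wrist view:** it no longer showed the jig, so that repeat check failed.
- **Side camera:** it put the carton about 9 mm off, probably because the arm partly blocked its first view. It had no starting view of the tape roll.

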